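# Set the bench magnifier and present the long ejector pin level

### The job

Set up the bench magnifier for looking over an ejector pin: by its ball handle, swing the lens round its post until it points from the post squarely at the middle of the die plate, tip it 20 degrees forward (looking down), and let go of it. Then draw the longest of the three brass pins straight out of the sloping die plate, turn it level and hold it over the die plate, at least 150 mm above the bench; finish there, still holding the pin steady in the air. Leave the two short pins in their holes, the magnifier as set, and the other things on the bench where they are.

Things in the scene. Friction and masses are not known exactly. Their poses are not given: they have to be found in the camera images.
- mag_ball (a point): Centre of the black ball handle (22 mm) on the magnifier head, on an 8 mm stem 40 mm long from the lens rim, 90 mm from the tilt axis, straight above the lens centre at tilt 0. Axes of the head: z from lens centre to ball, -y the way the lens looks, x along the tilt axis. Where the ball is moved to sets swivel and tilt; pinched along x, the ball turns in the grip.
- mag_yoke (a point): Point on the vertical swivel axis at the tilt axis' height, 200 mm above the bench. Axes turn with the swivel: z up, -y the horizontal direction the lens faces. The tilt axis runs along x through the lens centre, 90 mm in front (y = -90 mm). Lens ring 96 mm across, 10 mm thick, in a fork 120 mm wide. Post 20 mm thick on a fixed 100 mm foot disc.
- mag_swivel (a joint): Magnifier swivel, rad, positive anticlockwise seen from above, range -2.4 to 2.4; 0 is where the fixed foot happens to face. Stiff (1 to 2 N at the ball), stays where it is left, no spring.
- mag_head (a joint): Magnifier tilt, rad: 0 is lens upright with the ball straight above it, positive tips the ball forward (the way the lens faces) so that the lens looks down; range -0.5 to 1.2. 20 degrees is 0.35. Stiff (1 to 2 N at the ball), stays where it is left, no spring.
- plate_centre (a point): Mouth of the middle hole, on the upper face of the steel die plate, 66 mm above the bench: the middle of the die plate. Axes are those of the stand: z up, y along the row of holes, -x the horizontal direction towards which the plate slopes down and the pins lean.
- die_stand: Fixed steel die plate 190 x 90 x 30 mm on a stand, foot 190 x 140 mm. Its face slopes 45 degrees from level, looking up and to -x. Three holes in a level row at y = -70, 0, 70 mm, 24 mm deep, 13 mm wide, each with a pin leaning about 50 degrees (45 plus some play) from vertical towards -x. Origin on the bench below the middle hole's mouth. Upper edge 98 mm high, 32 mm towards +x.
- pin_long: The long brass ejector pin, 120 mm overall, 130 g (may vary by a fifth): shaft 12 mm thick, flat head 20 mm across and 8 mm thick at the outer end. Origin at the centre of its foot end (24 mm down in its hole), z from foot to head. 96 mm stand out of the plate. It may be in any of the three holes.
- pin_mid (a point): Middle of the long pin's length, 60 mm from the foot.
- pin_short_a: A short brass ejector pin, 85 mm overall, otherwise the same shape; 61 mm stand out of the plate. Stays in its hole.
- pin_short_b: The other short brass ejector pin, the same as the first. Stays in its hole.
- core_box: Brown urethane half core box, an open block 150 x 110 x 60 mm; origin at the centre of its underside. Not to be moved.
- gauge_block: Steel gauge block 35 x 60 x 20 mm; origin at the centre of its underside. Not to be moved.
- core_print: Green ceramic core print, a stepped round piece 52 mm across and 60 mm high; origin at the centre of its underside. Not to be moved.
- press: Fixed cast iron hand press, 220 x 180 mm foot, 360 mm high body with a spoked wheel reaching 420 mm high, at the robot's right; origin at the centre of its foot. Only to be kept clear of.
Things that resemble listed ones, but are neither listed nor needed, are in the scene too. Leave any green or purple look-alike of the pin_long alone.

How it is judged:
On the way, in this order (a step that is already met when the one before it is completed fails the run):
1. the magnifier faces the middle of the die plate and is tipped 20 degrees forward (x of plate_centre in the frame of mag_yoke between -0.045 and 0.045 m and y of plate_centre in the frame of mag_yoke below -0.1 m and value of joint mag_head between 0.21 and 0.49 rad), for 0.3 s.
2. the long pin is drawn out of the plate (height (world z) of pin_mid above 0.12 m and contact force between pin_long and die_stand below 0.1 N and contact force between pin_long and the fingers above 1 N), for 0.1 s.
At the end, for the whole second after the job is handed in: The long pin is held still in the fingers, level within 11 degrees, its middle at least 150 mm above the bench and within 120 mm of the middle hole seen from above, not touching plate or stand; the lens faces the plate centre within 45 mm sideways, tipped 20 degrees within 8 (all of step 1 and angle between pin_long's own z axis and vertical between 1.37 and 1.77 rad and height (world z) of pin_mid above 0.15 m and horizontal distance between pin_mid and plate_centre below 0.12 m and contact force between pin_long and the fingers above 1 N and contact force between pin_long and die_stand below 0.1 N and linear speed of pin_long below 0.03 m/s); the arm keeps its last pose, push and grip.
It fails at once if a short pin is pulled or knocked from its seat (over 10 mm) (distance of any of pin_short_a, pin_short_b from where it was at the start of the episode above 0.01 m).
It fails at once if core box, gauge block or core print is pushed away (over 20 mm) (distance of any of core_box, gauge_block, core_print from where it was at the start of the episode above 0.02 m).
It fails at once if the press is struck (contact force between the arm and press above 5 N).
It also fails if it takes over 51 s, if anything falls off the work surface, if the arm or the gripper's body presses on something with over 40 N, if the wrist force passes 120 N, or if a joint passes its speed limit or range.

### The arm

A 6-joint arm with a two-finger parallel gripper is mounted at the origin on the work surface. World frame = base frame: x ahead of the robot, y to its left, z up, the work surface at z = 0. Lengths are in m, angles in rad, forces in N, time in s.
With the tool pointing down it reaches from about 0.35 to 0.775 m from the base axis. Payload 7.3 kg.
Tool frame: the origin (TCP) lies at the very end of the fingers, on their centre line; the grasp point (between the pads) lies 19 mm behind it; z points along the fingers, y is the line along which they close (so a half turn about z gives the same grasp; the last joint's range is limited). The gripper opens to 92 mm and grips with 3 to 60 N. Pads are 19 mm wide; open, the fingers measure 130 mm over their backs; the gripper's body (75 mm by 190 mm) begins 47 mm behind the grasp point.
Start: joints at [1.173, 0.342, 1.524, -0, 1.275, -0.146], TCP at [0.131, 0.508, 0.227] pointing down, gripper open.
Joint ranges: [-2.53, 2.53], [-0.77, 2.02], [0.04, 2.7], [-1, 4.14], [0.28, 2.66], [-3.11, 3.11]. Speed limits (rad/s): [2.57, 2.57, 3.14, 3.14, 3.14, 3.14].

### API

Orientations are given as [roll, pitch, yaw] about the fixed x, y, z axes, in that order (R = Rz(yaw) Ry(pitch) Rx(roll)).
In Python, from cell import robot gives the robot as it stands. The module is installed in compiled form; this text tells all that it offers.
- The arm moves only by the tool arm_command, never from a script. Its argument "moves" is a list of rows, each a list of 3 entries, a list of its own where there are three numbers: the shift along the tool's x, y, z in m, then the turn, a rotation vector about the tool's x, y, z in rad, then the finger opening in m, from 0 to 0.0918. In form: [[[dx, dy, dz], [ax, ay, az], claw], ...]. A call has exactly 5 rows; each row is the pose to reach, as a shift and turn from the pose commanded when the call began, along the tool's axes at that moment; what a row does not reach only later rows make up. A row lasts 1/10 s, in which the tool goes at most 50 mm and 8.59 degrees, less where a joint would pass 70% of its speed; a pose out of reach is approached as far as the arm can. A call with a gripper value outside its range is refused whole. The fingers move at their own pace and stop on an object; "squeeze" is the grip in N (left out, the last holds). Time passes only in rows, so rows that repeat a pose let the fingers close, or fill a call up. It gives the time, the measured TCP pose, the force, the opening and the grip force at its end, in the units of the state.
- robot.observe(): the state, without advancing time (a new reading comes with each control period).
- robot.read_camera(name): name is "side" or "top" or "wrist"; returns the picture (400x640x3 uint8, red, green, blue); there is no depth.
- robot.camera_model(name): a dict with "fx", "fy", "cx", "cy" (pixels), "k1" (the pictures are not rectified: a ray, as slopes to the right and down, at radius r is drawn at 1 + k1 r^2 times it, then the intrinsics apply), "R" (3x3) and "t" (3): a world point X has camera coordinates R X + t. Camera axes: x right, y down, z forward; pixel columns grow to the right and rows downward; lengths in m; the calibration is good to about 2 mm. A picture is of the moment at which its call begins: read the wrist's pose just before it. camera_model takes no time and is no camera call; for the wrist camera it gives the pose at the moment of the call.
- robot.hand_in(): hands the job in; it is judged then, once.
The state is a dict: "time": time; "qpos": joint angles; "qvel": joint speeds; "joint_efforts": joint torques, N m; "tool_pos": TCP position; "tool_rot": TCP orientation; "contact_force": force on the tool from outside, world axes, zero at the start; "torque": the same for the moment, N m; "opening": finger opening in m; "grip_force": force on a finger pad.
Only numpy, scipy, OpenCV 4.12 (cv2) and the standard library are available. Lean on these libraries where they do the work, as an engineer would, in place of code of your own. Each camera call takes 0.05 s, during which the arm holds its last target. There are 200 camera calls.

## Working session

There is one attempt and no reset: what is moved stays moved. The work goes in short steps, Python scripts to look and compute and a tool call to move; the robot and the scene stay as the last step left them, time stands still between calls to the robot, and variables do not carry over. Pictures are saved under pics/ and viewed, at most 10 in all, crops included, and the job is handed in when it is done.

Besides the shell and the picture viewer there is one more tool, called as name(argument=value, ...) on one line, values as JSON. arm_command: Moves the arm, as the interface text tells. Its arguments: {"type":"object","properties":{"moves":{"type":"array"},"squeeze":{"type":"number"}},"required":["moves"]}

```bash
mkdir -p pics; python3 - <<'E'
from cell import robot
import cv2,numpy as np
np.set_printoptions(precision=4,suppress=True)
for n in ["side","top"]:
    im=robot.read_camera(n); cv2.imwrite(f"pics/{n}0.png",im[:,:,::-1]); print(n,robot.camera_model(n))
s=robot.observe(); print(s)
E
```

```text
side {'fx': 376.11331497956036, 'fy': 376.11331497956036, 'cx': 320.6293531472613, 'cy': 203.0331649060918, 'k1': 0.014874976331172487, 'R': array([[-0.9468, -0.3217,  0.0018],
       [-0.2404,  0.7038, -0.6684],
       [ 0.2138, -0.6333, -0.7438]]), 't': array([0.54  , 0.3388, 0.9513])}
top {'fx': 463.33706717590303, 'fy': 463.33706717590303, 'cx': 318.8655351155568, 'cy': 192.98055804376133, 'k1': -0.07865395441538323, 'R': array([[-0.0279, -0.9996, -0.0064],
       [-0.9754,  0.0286, -0.2185],
       [ 0.2186,  0.0002, -0.9758]]), 't': array([-0.0993,  0.6507,  1.5307])}
{'time': 0.1, 'qpos': array([ 1.173 ,  0.3427,  1.5249,  0.    ,  1.2754, -0.146 ]), 'qvel': array([ 0.0006, -0.0009, -0.0003, -0.0017, -0.0016, -0.0013]), 'joint_efforts': array([  0.0022, -43.2004, -24.4696,   0.0718,   0.0527,  -0.0001]), 'tool_pos': array([0.1306, 0.5081, 0.2261]), 'tool_rot': array([-3.1402, -0.0002,  2.8898]), 'contact_force': array([0.2193, 0.1973, 0.351 ]), 'torque': array([ 0.0358,  0.0093, -0.0083]), 'grip_force': 0.0, 'opening': 0.09167597614837161}
```

View pics/side0.png

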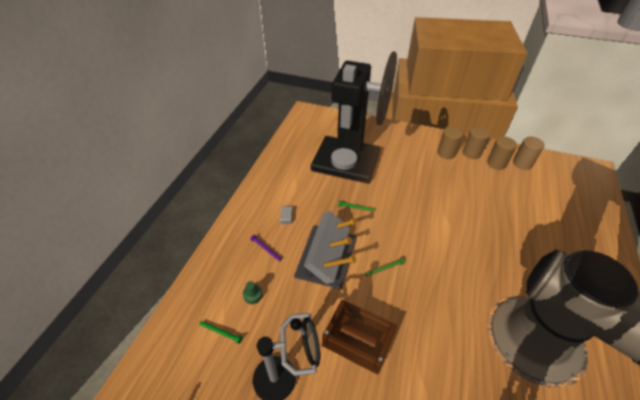

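View pics/top0.png

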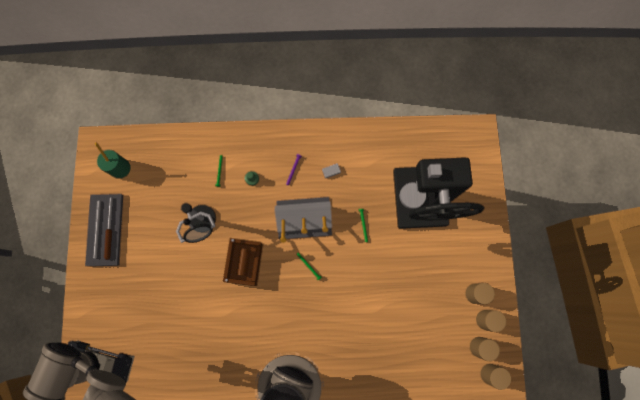

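The top view shows the magnifier near (195,225), the die plate at (305,215) with three pins, the core box at (243,262), and the press at right. In the side view the plate is at (330,250) and the magnifier at (285,350). I'll enlarge both.

```bash
cat > h.py <<'E'
import numpy as np,cv2
from cell import robot
np.set_printoptions(precision=4,suppress=True)
def ray(n,u,v,m=None):
    m=m or robot.camera_model(n)
    d=np.array([(u-m['cx'])/m['fx'],(v-m['cy'])/m['fy']]); s=d.copy()
    for _ in range(20): s=d/(1+m['k1']*(s@s))
    R=np.array(m['R']); return -R.T@np.array(m['t']), R.T@np.array([s[0],s[1],1.])
def onz(n,u,v,z,m=None):
    o,d=ray(n,u,v,m); return o+d*(z-o[2])/d[2]
def tri(rs):
    A=np.zeros((3,3));b=np.zeros(3)
    for o,d in rs:
        d=d/np.linalg.norm(d);P=np.eye(3)-np.outer(d,d);A+=P;b+=P@o
    X=np.linalg.solve(A,b)
    return X,[float(np.linalg.norm((np.eye(3)-np.outer(d,d)/(d@d))@(X-o))) for o,d in rs]
def proj(n,X,m=None):
    m=m or robot.camera_model(n); c=np.array(m['R'])@X+np.array(m['t']); s=c[:2]/c[2]; s=s*(1+m['k1']*(s@s))
    return np.array([m['fx']*s[0]+m['cx'],m['fy']*s[1]+m['cy']])
E
python3 - <<'E'
import cv2,numpy as np
s=cv2.imread('pics/side0.png');t=cv2.imread('pics/top0.png')
a=cv2.resize(t[185:260,170:345],None,fx=4.5,fy=4.5,interpolation=cv2.INTER_CUBIC) # 787x337
b=cv2.resize(s[190:300,290:390],None,fx=3.8,fy=3.8)[:, :]
c=cv2.resize(s[300:400,240:340],None,fx=3.8,fy=3.8)
cv2.imwrite('pics/ct.png',a); cv2.imwrite('pics/cs.png',np.hstack([b[:380],c]))
E
```

```text
(no output)
```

View pics/ct.png

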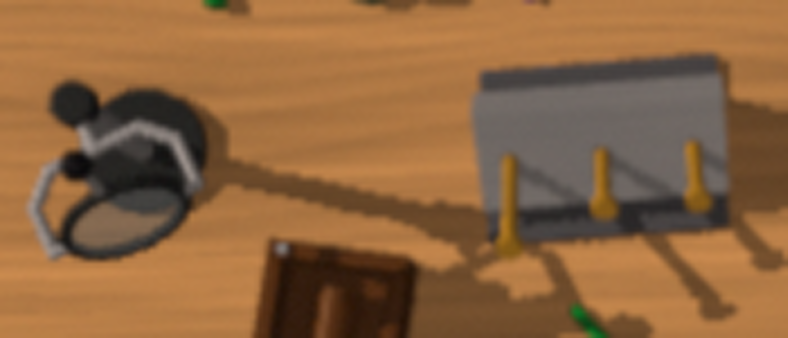

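View pics/cs.png

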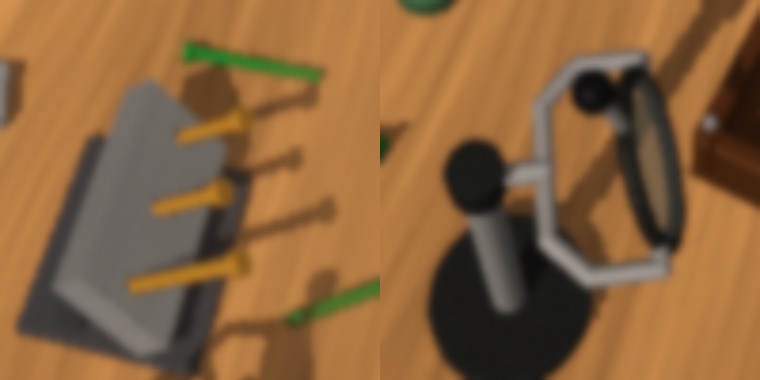

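The top crop shows the post cap at (75,103), the ball at (75,165), the lens at (127,222) and the pin mouths at (510,157), (601,150), (692,143). The long pin is the leftmost one (+y), with its head at (510,245). The side crop shows the cap at (475,177), the ball at (593,90) and the long pin running from (135,287) to (238,265).

```bash
python3 - <<'E'
from h import *
T=lambda x,y:ray('top',170+x/4.5,185+y/4.5)
S1=lambda x,y:ray('side',290+x/3.8,190+y/3.8)
S2=lambda x,y:ray('side',240+(x-380)/3.8,300+y/3.8)
P={}
for n,t,s in [('cap',T(75,103),S2(475,177)),('ball',T(75,165),S2(593,90)),('lens',T(127,222),S2(650,157)),
 ('m1',T(510,157),S1(133,287)),('m2',T(601,150),S1(155,211)),('m3',T(692,143),S1(180,138)),
 ('h1',T(510,247),S1(240,265)),('h2',T(603,212),S1(224,192)),('h3',T(699,204),S1(243,122))]:
    X,r=tri([t,s]); P[n]=X; print(n,X,np.round(r,4))
pts=[onz('top',170+x/4.5,185+y/4.5,0) for x,y in [(130,205)]]
c=P['m2']; print('row dir',P['m1']-P['m3'],np.linalg.norm(P['m1']-P['m3']),'pin1',P['h1']-P['m1'],np.linalg.norm(P['h1']-P['m1']))
print('ball-lens',np.linalg.norm(P['ball']-P['lens']))
E
```

```text
cap [0.5825 0.3039 0.1983] [0.0004 0.0004]
ball [0.5235 0.2766 0.2865] [0.0002 0.0002]
lens [0.4991 0.2648 0.1971] [0.0016 0.0016]
m1 [0.5571 0.0069 0.0609] [0.0016 0.0016]
m2 [ 0.5619 -0.0627  0.0587] [0.0006 0.0006]
m3 [ 0.5643 -0.1325  0.0621] [0.001 0.001]
h1 [0.482  0.0031 0.1198] [0.0005 0.0005]
h2 [ 0.5098 -0.0646  0.102 ] [0.0011 0.0011]
h3 [ 0.5147 -0.1359  0.0963] [0.0013 0.0013]
row dir [-0.0072  0.1394 -0.0012] 0.13957987401972266 pin1 [-0.0751 -0.0038  0.0589] 0.09555125137889793
ball-lens 0.09343178839970338
```

The measurements agree with the given sizes: pin 95.6 mm out of the plate, row 140 mm, yoke at z 0.198, lens 92 mm from the post. The magnifier now faces -155° at a tilt of about -0.3 rad. The target facing is -93.4°. Next I'll plan the moves.

```bash
cat >> h.py <<'E'
from scipy.spatial.transform import Rotation as Ro
def rot(rpy): return Ro.from_euler('xyz',rpy)
def rel(p0,r0,p1,r1):
    print(np.round(r0.inv().apply(np.array(p1)-p0),4), np.round((r0.inv()*r1).as_rotvec(),4))
yoke=np.array([.5825,.3039,.2]); pc=np.array([.561,-.063,.066])
E
python3 - <<'E'
from h import *
s=robot.observe(); b=np.array([.5235,.2766,.2865])
r0=rot(s['tool_rot']); r1=rot([np.pi,0,3.58]); up=b+[0,0,.10]
rel(s['tool_pos'],r0,up,r1)
rel(up,r1,b+[0,0,-.019],r1)
# swing
f0=np.arctan2(b[1]-yoke[1],b[0]-yoke[0]); f1=np.arctan2(pc[1]-yoke[1],pc[0]-yoke[0]); print(f0,f1)
g0=b+[0,0,-.019]
for k in range(1,16):
    a=k/15; f=f0+a*(f1-f0); t=-.3+a*.65; rr=.09+.09*np.sin(t)
    p=yoke+[rr*np.cos(f),rr*np.sin(f),.09*np.cos(t)-.019]
    print(k,end=' ');rel(g0,r1,p,rot([np.pi,0,3.58+a*(f1-f0)]))
E
```

```text
[-0.4381 -0.1266 -0.1603] [-0.0013 -0.0007 -0.6902]
[ 0.    -0.     0.119] [0. 0. 0.]
-2.708217968135795 -1.6293284644629022
1 [ 0.002  -0.0048 -0.0006] [ 0.      0.     -0.0719]
2 [ 0.0053 -0.0101 -0.0015] [ 0.      0.     -0.1439]
3 [ 0.0081 -0.016  -0.0022] [-0.      0.     -0.2158]
4 [ 0.0105 -0.0223 -0.0028] [ 0.      0.     -0.2877]
5 [ 0.0124 -0.029  -0.0032] [-0.      0.     -0.3596]
6 [ 0.0137 -0.0361 -0.0034] [ 0.      0.     -0.4316]
7 [ 0.0143 -0.0435 -0.0035] [ 0.      0.     -0.5035]
8 [ 0.0143 -0.0512 -0.0034] [ 0.      0.     -0.5754]
9 [ 0.0135 -0.0591 -0.0031] [ 0.      0.     -0.6473]
10 [ 0.012  -0.0671 -0.0027] [ 0.      0.     -0.7193]
11 [ 0.0098 -0.0752 -0.0021] [ 0.      0.     -0.7912]
12 [ 0.0067 -0.0833 -0.0013] [ 0.      0.     -0.8631]
13 [ 0.0028 -0.0913 -0.0004] [ 0.     0.    -0.935]
14 [-0.0019 -0.099   0.0007] [ 0.     0.    -1.007]
15 [-0.0074 -0.1066  0.002 ] [ 0.      0.     -1.0789]
```

arm_command(moves=[[[-0.04, -0.012, -0.016], [0, 0, -0.07], 0.05], [[-0.085, -0.024, -0.032], [0, 0, -0.14], 0.05], [[-0.125, -0.036, -0.048], [0, 0, -0.21], 0.05], [[-0.17, -0.049, -0.064], [0, 0, -0.28], 0.05], [[-0.21, -0.06, -0.08], [0, 0, -0.345], 0.05]])

```text
time: 0.6
tool_pos: [0.3206, 0.3966, 0.3071]
tool_rot: [-3.141, -0.0, -3.046]
contact_force: [0.1, 0.7, 0.1]
opening: 0.0566
grip_force: 0.0
```

```bash
python3 - <<'E'
from h import *
s=robot.observe(); b=np.array([.5235,.2766,.2865])
print(s['time'],s['tool_pos'],s['tool_rot'],s['qpos'])
rel(s['tool_pos'],rot(s['tool_rot']),b+[0,0,.1],rot([np.pi,0,3.58]))
E
```

```text
0.6 [0.3206 0.3966 0.3071] [-3.1412 -0.0003 -3.0457] [ 0.7407  0.2635  1.4134 -0.0001  1.4652 -0.926 ]
[-0.1905 -0.1389 -0.0794] [-0.0004 -0.0004 -0.3425]
```

arm_command(moves=[[[-0.038, -0.028, -0.02], [0, 0, -0.07], 0.05], [[-0.076, -0.056, -0.04], [0, 0, -0.14], 0.05], [[-0.114, -0.083, -0.06], [0, 0, -0.21], 0.05], [[-0.152, -0.111, -0.07], [0, 0, -0.28], 0.05], [[-0.19, -0.139, -0.079], [0, 0, -0.342], 0.05]])

```text
time: 1.1
tool_pos: [0.5227, 0.2761, 0.3864]
tool_rot: [3.141, 0.001, -2.703]
contact_force: [0.1, 1.0, -0.2]
opening: 0.05
grip_force: 0.0
```

```bash
python3 - <<'E'
from h import *
s=robot.observe(); b=np.array([.5235,.2766,.2865])
m=robot.camera_model('wrist'); im=robot.read_camera('wrist'); cv2.imwrite('pics/w1.png',im[:,:,::-1])
print(s['time'],s['tool_pos'],s['tool_rot'],s['qpos'],'proj ball',proj('wrist',b,m))
rel(s['tool_pos'],rot(s['tool_rot']),b+[0,0,-.019],rot([np.pi,0,3.58]))
E
```

```text
1.1 [0.5227 0.2761 0.3864] [ 3.1414  0.0006 -2.7035] [ 0.3562  0.4148  0.9862  0.0002  1.74   -1.6527] proj ball [318.2112 203.8093]
[-0.0008  0.0001  0.1189] [ 0.0002  0.0006 -0.0003]
```

View pics/w1.png

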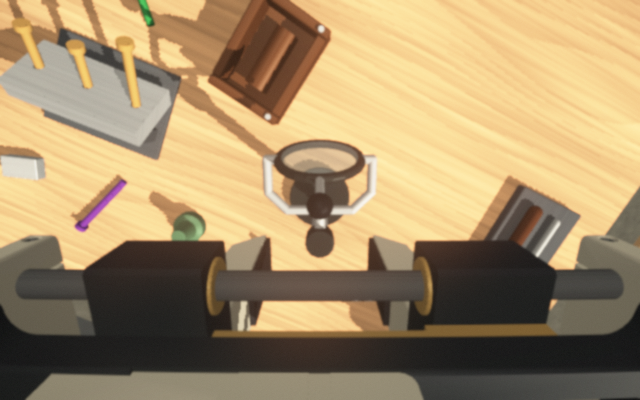

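The wrist view shows the ball at about (319,206). The predicted position was (318,204), so the estimate holds. The fork is symmetric in the view, so the yaw is right. Descend and pinch.

arm_command(moves=[[[-0.001, 0, 0.03], [0, 0, 0], 0.05], [[-0.001, 0, 0.06], [0, 0, 0], 0.05], [[-0.001, 0, 0.085], [0, 0, 0], 0.05], [[-0.001, 0, 0.105], [0, 0, 0], 0.05], [[-0.001, 0, 0.119], [0, 0, 0], 0.05]])

```text
time: 1.65
tool_pos: [0.5215, 0.2774, 0.2644]
tool_rot: [3.141, -0.003, -2.707]
contact_force: [-0.5, 0.4, 0.0]
opening: 0.0501
grip_force: 0.0
```

arm_command(squeeze=15, moves=[[[0, 0, 0], [0, 0, 0], 0.01], [[0, 0, 0], [0, 0, 0], 0.01], [[0, 0, 0], [0, 0, 0], 0.01], [[0, 0, 0], [0, 0, 0], 0.01], [[0, 0, 0], [0, 0, 0], 0.01]])

```text
time: 2.15
tool_pos: [0.5226, 0.2777, 0.2677]
tool_rot: [-3.141, 0.002, -2.707]
contact_force: [0.4, -1.4, 2.8]
opening: 0.021
grip_force: 15.0
```

```bash
python3 - <<'E'
from h import *
b=np.array([.5235,.2766,.2865]);f0=np.arctan2(b[1]-yoke[1],b[0]-yoke[0]); f1=np.arctan2(pc[1]-yoke[1],pc[0]-yoke[0])
def P(k):
    a=k/15; f=f0+a*(f1-f0); t=-.3+a*.65; rr=.09+.09*np.sin(t)
    return yoke+[rr*np.cos(f),rr*np.sin(f),.09*np.cos(t)-.019], rot([np.pi,0,3.58+a*(f1-f0)])
for k in range(1,16):
    print(k,end=' ');rel(*P((k-1)//5*5),*P(k))
E
```

```text
1 [ 0.0036 -0.0048 -0.0011] [ 0.      0.     -0.0719]
2 [ 0.0069 -0.0101 -0.002 ] [ 0.      0.     -0.1439]
3 [ 0.0097 -0.016  -0.0027] [-0.      0.     -0.2158]
4 [ 0.0121 -0.0223 -0.0033] [ 0.      0.     -0.2877]
5 [ 0.014  -0.029  -0.0037] [-0.      0.     -0.3596]
6 [ 0.0037 -0.0062 -0.0002] [ 0.      0.     -0.0719]
7 [ 0.0069 -0.0129 -0.0003] [-0.      0.     -0.1439]
8 [ 0.0096 -0.0201 -0.0002] [ 0.      0.     -0.2158]
9 [ 0.0117 -0.0278  0.0001] [ 0.      0.     -0.2877]
10 [ 0.0131 -0.0358  0.0005] [-0.      0.     -0.3596]
11 [ 0.0036 -0.0076  0.0006] [ 0.      0.     -0.0719]
12 [ 0.0066 -0.0157  0.0014] [ 0.      0.     -0.1439]
13 [ 0.009  -0.0242  0.0023] [ 0.      0.     -0.2158]
14 [ 0.0106 -0.0332  0.0034] [ 0.      0.     -0.2877]
15 [ 0.0114 -0.0425  0.0047] [ 0.      0.     -0.3596]
```

arm_command(moves=[[[0.0036, -0.0048, -0.001], [0, 0, -0.072], 0.01], [[0.007, -0.01, -0.002], [0, 0, -0.144], 0.01], [[0.0097, -0.016, -0.0027], [0, 0, -0.216], 0.01], [[0.012, -0.0223, -0.0033], [0, 0, -0.288], 0.01], [[0.014, -0.029, -0.0037], [0, 0, -0.36], 0.01]])

```text
time: 2.65
tool_pos: [0.522, 0.2462, 0.2712]
tool_rot: [3.141, 0.003, -2.343]
contact_force: [0.0, 1.7, 0.8]
opening: 0.0207
grip_force: 15.0
```

arm_command(moves=[[[0.0037, -0.0062, 0], [0, 0, -0.072], 0.01], [[0.007, -0.013, 0], [0, 0, -0.144], 0.01], [[0.0096, -0.02, 0], [0, 0, -0.216], 0.01], [[0.0117, -0.0278, 0], [0, 0, -0.288], 0.01], [[0.013, -0.036, 0.0005], [0, 0, -0.36], 0.01]])

```text
time: 3.15
tool_pos: [0.5386, 0.2116, 0.2708]
tool_rot: [-3.141, 0.002, -1.983]
contact_force: [-1.4, 2.8, 1.5]
opening: 0.0205
grip_force: 15.0
```

arm_command(moves=[[[0.0036, -0.0076, 0.0006], [0, 0, -0.072], 0.01], [[0.0066, -0.0157, 0.0014], [0, 0, -0.144], 0.01], [[0.009, -0.024, 0.0023], [0, 0, -0.216], 0.01], [[0.0106, -0.033, 0.0034], [0, 0, -0.288], 0.01], [[0.0114, -0.0425, 0.0047], [0, 0, -0.36], 0.01]])

```text
time: 3.65
tool_pos: [0.573, 0.1837, 0.2665]
tool_rot: [-3.14, 0.001, -1.623]
contact_force: [-0.5, 0.6, 3.0]
opening: 0.0206
grip_force: 15.0
```

```bash
python3 - <<'E'
from h import *
s=robot.observe(); print(s['time'],s['tool_pos'],s['tool_rot'],s['qpos'],s['opening'],s['contact_force'])
print('tcp target',[.5754,.1832,.2656])
for n in ['side','top']: cv2.imwrite(f'pics/{n}1.png',robot.read_camera(n)[:,:,::-1])
a=cv2.resize(cv2.imread('pics/top1.png')[170:260,160:260],None,fx=4,fy=4)
b=cv2.resize(cv2.imread('pics/side1.png')[290:390,240:340],None,fx=3.6,fy=3.6)
cv2.imwrite('pics/c2.png',np.hstack([a,b]))
print(proj('top',np.array([.5754,.1832,.2846])))
E
```

```text
3.65 [0.573  0.1837 0.2665] [-3.1398  0.0013 -1.6231] [ 0.1825  0.4605  1.2307  0.0008  1.4483 -2.9068] 0.0205525481820076 [-0.4906  0.5694  3.0232]
tcp target [0.5754, 0.1832, 0.2656]
[218.3271 203.8483]
```

View pics/c2.png

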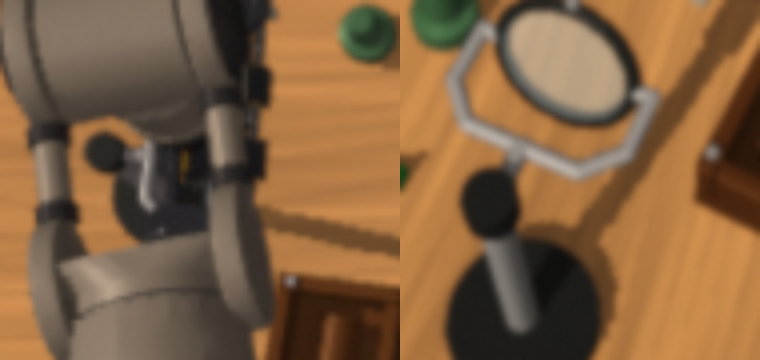

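The lens now faces the plate. In the side crop the ring and fork point away from the post. Next: a small nudge, release, rise, and check.

arm_command(moves=[[[0, -0.002, 0], [0, 0, 0], 0.01], [[0, -0.002, 0], [0, 0, 0], 0.01], [[0, -0.002, 0], [0, 0, 0], 0.05], [[0, -0.002, 0], [0, 0, 0], 0.05], [[0, -0.002, 0], [0, 0, 0], 0.05]])

```text
time: 4.25
tool_pos: [0.5744, 0.1836, 0.2649]
tool_rot: [3.141, 0.0, -1.627]
contact_force: [-0.2, -0.4, -0.3]
opening: 0.0403
grip_force: 0.0
```

arm_command(moves=[[[0, 0, -0.01], [0, 0, 0], 0.05], [[0, 0, -0.03], [0, 0, 0], 0.05], [[0, 0, -0.06], [0, 0, 0], 0.05], [[0, 0, -0.09], [0, 0, 0], 0.05], [[0, 0, -0.12], [0, 0, 0], 0.05]])

```text
time: 4.75
tool_pos: [0.5744, 0.1834, 0.3872]
tool_rot: [-3.141, 0.0, -1.626]
contact_force: [0.6, 0.6, -0.0]
opening: 0.0502
grip_force: 0.0
```

```bash
python3 - <<'E'
from h import *
s=robot.observe(); m=robot.camera_model('wrist'); im=robot.read_camera('wrist'); print(s['time'],s['tool_pos'],s['tool_rot'],s['qpos'])
import pickle; pickle.dump(m,open('m2.pkl','wb'))
cv2.imwrite('pics/w2.png',im[:,:,::-1]); si=robot.read_camera('side'); cv2.imwrite('pics/side2.png',si[:,:,::-1])
b=cv2.resize(si[260:380,230:350,::-1],None,fx=3.3,fy=3.3)
cv2.imwrite('pics/c3.png',np.hstack([cv2.resize(im[:,140:500,::-1],None,fx=.99,fy=.99)[:396],b]))
X=np.array([.5754,.1832,.2846]);print(proj('wrist',X,m),proj('side',X))
E
```

```text
4.75 [0.5744 0.1834 0.3872] [-3.141   0.0003 -1.6264] [ 0.182   0.4414  0.9429  0.0002  1.7566 -2.904 ]
[317.8744 201.0234] [288.7351 273.1727]
```

View pics/c3.png

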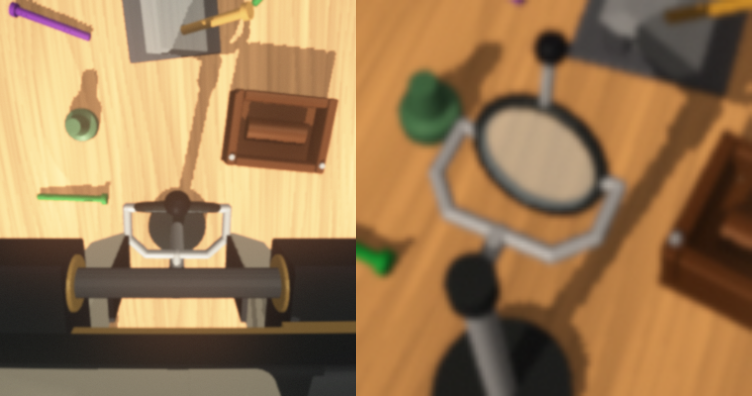

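In the side view the ball is at (289,274), against a target of (289,273). In the wrist view it is at (319,205), against (318,201). The magnifier is set. Next is the approach to the long pin.

```bash
cat >> h.py <<'E'
from scipy.spatial.transform import Slerp
ys=np.array([-.0516,.9987,0]); xs=np.array([.9987,.0516,0])
def pose(ang): # tool z at ang below level towards xs, closing along ys
    a=np.radians(ang); z=xs*np.cos(a)+np.array([0,0,-np.sin(a)]); return Ro.from_matrix(np.column_stack([np.cross(ys,z),ys,z]))
def path(p0,r0,p1,r1,n):
    S=Slerp([0,1],Ro.concatenate([r0,r1])); p0=np.array(p0);p1=np.array(p1)
    P=[(p0+(p1-p0)*k/n,S(k/n)) for k in range(n+1)]
    for k in range(1,n+1): rel(*P[(k-1)//5*5],*P[k])
E
python3 - <<'E'
from h import *; import pickle
m=pickle.load(open('m2.pkl','rb'))
X,r=tri([ray('wrist',318.8,205,m),ray('side',288.8,274.2)]);d=X-yoke;f=np.hypot(*d[:2])
print('ball',X,r,'tilt',np.arctan2(f-.09,d[2]),'face',np.arctan2(d[1],d[0]),'sideways',(pc-yoke)@[np.sin(np.arctan2(d[1],d[0])),-np.cos(np.arctan2(d[1],d[0])),0])
s=robot.observe(); path(s['tool_pos'],rot(s['tool_rot']),[.45,.01,.28],pose(65),15)
E
```

```text
ball [0.5744 0.1861 0.2859] [0.0004009575115484141, 0.00040095751154818713] tilt 0.31595319460223664 face -1.639170796552973 sideways -0.003617288006800765
[0.012  0.0078 0.0073] [ 0.0209 -0.0231  0.096 ]
[0.0241 0.0156 0.0146] [ 0.0418 -0.0462  0.1919]
[0.0361 0.0233 0.0218] [ 0.0627 -0.0693  0.2879]
[0.0482 0.0311 0.0291] [ 0.0835 -0.0925  0.3838]
[0.0602 0.0389 0.0364] [ 0.1044 -0.1156  0.4798]
[0.0151 0.0018 0.0052] [ 0.0209 -0.0231  0.096 ]
[0.0302 0.0036 0.0103] [ 0.0418 -0.0462  0.1919]
[0.0454 0.0054 0.0155] [ 0.0627 -0.0693  0.2879]
[0.0605 0.0072 0.0207] [ 0.0835 -0.0925  0.3838]
[0.0756 0.0089 0.0258] [ 0.1044 -0.1156  0.4798]
[ 0.0148 -0.0051  0.0036] [ 0.0209 -0.0231  0.096 ]
[ 0.0297 -0.0102  0.0072] [ 0.0418 -0.0462  0.1919]
[ 0.0445 -0.0153  0.0107] [ 0.0627 -0.0693  0.2879]
[ 0.0593 -0.0203  0.0143] [ 0.0835 -0.0925  0.3838]
[ 0.0741 -0.0254  0.0179] [ 0.1044 -0.1156  0.4798]
```

arm_command(moves=[[[0.012, 0.0078, 0.0073], [0.021, -0.023, 0.096], 0.04], [[0.024, 0.0156, 0.0146], [0.042, -0.046, 0.192], 0.04], [[0.036, 0.0233, 0.022], [0.063, -0.069, 0.288], 0.04], [[0.048, 0.031, 0.029], [0.0835, -0.0925, 0.384], 0.04], [[0.06, 0.039, 0.0364], [0.104, -0.1156, 0.48], 0.04]])

```text
time: 5.35
tool_pos: [0.5317, 0.1251, 0.3483]
tool_rot: [-3.069, 0.137, -2.107]
contact_force: [0.1, -0.8, 0.2]
opening: 0.0397
grip_force: 0.0
```

arm_command(moves=[[[0.015, 0.0018, 0.005], [0.021, -0.023, 0.096], 0.04], [[0.03, 0.0036, 0.0103], [0.042, -0.046, 0.192], 0.04], [[0.0454, 0.0054, 0.0155], [0.063, -0.069, 0.288], 0.04], [[0.0605, 0.0072, 0.0207], [0.0835, -0.0925, 0.384], 0.04], [[0.0756, 0.009, 0.0258], [0.104, -0.1156, 0.48], 0.04]])

```text
time: 5.85
tool_pos: [0.4894, 0.0673, 0.3119]
tool_rot: [-3.067, 0.291, -2.587]
contact_force: [-0.5, -0.4, 0.7]
opening: 0.04
grip_force: 0.0
```

arm_command(moves=[[[0.015, -0.005, 0.0036], [0.021, -0.023, 0.096], 0.04], [[0.03, -0.0102, 0.0072], [0.042, -0.046, 0.192], 0.04], [[0.0445, -0.0153, 0.0107], [0.063, -0.069, 0.288], 0.04], [[0.0593, -0.0203, 0.0143], [0.0835, -0.0925, 0.384], 0.04], [[0.0741, -0.0254, 0.0179], [0.104, -0.1156, 0.48], 0.04]])

```text
time: 6.35
tool_pos: [0.4471, 0.0095, 0.2755]
tool_rot: [3.141, 0.427, -3.095]
contact_force: [-0.7, 0.1, 0.2]
opening: 0.0398
grip_force: 0.0
```

```bash
python3 - <<'E'
from h import *; import pickle
s=robot.observe(); m=robot.camera_model('wrist'); im=robot.read_camera('wrist'); print(s['time'],s['tool_pos'],s['tool_rot'],s['qpos'])
print(rot(s['tool_rot']).as_matrix())
pickle.dump(m,open('m3.pkl','wb')); cv2.imwrite('pics/w3.png',im[:,:,::-1])
for X in [[.5575,.007,.063],[.4825,.003,.122],[.561,-.063,.063],[.51,-.066,.103]]: print(proj('wrist',np.array(X),m))
E
```

```text
6.35 [0.4471 0.0095 0.2755] [ 3.1406  0.4271 -3.0948] [-0.2349 -0.0793  1.9669  0.1555  0.8481 -1.9316]
[[-0.9092 -0.0472  0.4137]
 [-0.0425  0.9989  0.0204]
 [-0.4142  0.0009 -0.9102]]
[311.794  182.6547]
[309.2091 155.5538]
[254.5412 182.85  ]
[242.0707 166.0264]
```

View pics/w3.png

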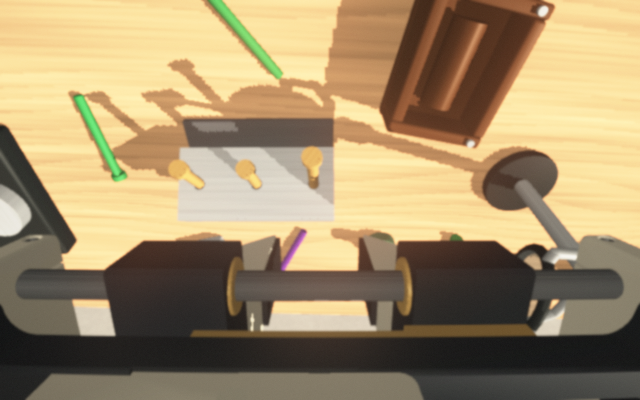

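The wrist view shows the long pin's head at (312,158) and its mouth at (314,186), each about 3 px from prediction. The short pin heads are at (246,168) and (179,168). I'll combine all three views.

```bash
python3 - <<'E'
from h import *; import pickle
m=pickle.load(open('m3.pkl','rb')); print(m['fx'])
T=lambda x,y:ray('top',170+x/4.5,185+y/4.5)
S1=lambda x,y:ray('side',290+x/3.8,190+y/3.8)
h,r=tri([ray('wrist',312,158,m),T(510,247),S1(240,265)]);print('head',h,np.round(r,4))
mo,r=tri([ray('wrist',314,187,m),T(510,157),S1(133,287)]);print('mouth',mo,np.round(r,4))
d=(h-mo)/np.linalg.norm(h-mo);print(np.linalg.norm(h-mo),d,np.degrees(np.arccos(d[2])))
g=h-.036*d; R=pose(65); z=R.apply([0,0,1]); print('grasp',g)
tcp=g+.019*z; pre=tcp-.075*z
s=robot.observe(); path(s['tool_pos'],rot(s['tool_rot']),pre,R,5); rel(pre,R,tcp,R); print(pre,tcp)
E
```

```text
330.8899774838536
head [0.4822 0.0046 0.1239] [0.0018 0.0018 0.0014]
mouth [0.557  0.0089 0.0681] [0.0027 0.0025 0.0033]
0.09342855218437168 [-0.8008 -0.0459  0.5972] 53.3316055026605
grasp [0.511  0.0063 0.1024]
[ 0.0022 -0.0012  0.0255] [-0.0003 -0.0024 -0.0018]
[ 0.0045 -0.0025  0.0509] [-0.0006 -0.0048 -0.0036]
[ 0.0067 -0.0037  0.0764] [-0.0009 -0.0072 -0.0053]
[ 0.009  -0.005   0.1018] [-0.0012 -0.0096 -0.0071]
[ 0.0112 -0.0062  0.1273] [-0.0016 -0.012  -0.0089]
[-0.     0.     0.075] [0. 0. 0.]
[0.4874 0.0051 0.1531] [0.519  0.0067 0.0851]
```

arm_command(moves=[[[0.002, -0.001, 0.025], [0, -0.002, -0.002], 0.04], [[0.0045, -0.0025, 0.051], [0, -0.005, -0.004], 0.04], [[0.0067, -0.0037, 0.076], [0, -0.007, -0.005], 0.04], [[0.009, -0.005, 0.102], [0, -0.01, -0.007], 0.04], [[0.011, -0.006, 0.127], [-0.001, -0.012, -0.009], 0.04]])

```text
time: 6.9
tool_pos: [0.4911, 0.0063, 0.155]
tool_rot: [-3.138, 0.438, -3.078]
contact_force: [0.4, -0.0, 0.5]
opening: 0.0402
grip_force: 0.0
```

arm_command(moves=[[[0, 0, 0.015], [0, 0, 0], 0.04], [[0, 0, 0.03], [0, 0, 0], 0.04], [[0, 0, 0.045], [0, 0, 0], 0.04], [[0, 0, 0.06], [0, 0, 0], 0.04], [[0, 0, 0.075], [0, 0, 0], 0.04]])

```text
time: 7.4
tool_pos: [0.5231, 0.0081, 0.0874]
tool_rot: [-3.138, 0.438, -3.078]
contact_force: [0.4, 0.4, 1.0]
opening: 0.0402
grip_force: 0.0
```

```bash
python3 - <<'E'
from h import *; import pickle
im=robot.read_camera('side'); wi=robot.read_camera('wrist'); s=robot.observe(); print(s['time'],s['tool_pos'],s['tool_rot'],s['contact_force'],s['qpos'])
tp=robot.read_camera('top')
rel(s['tool_pos'],rot(s['tool_rot']),[.519,.0067,.0851],pose(65))
b=cv2.resize(im[180:300,280:400,::-1],None,fx=3.3,fy=3.3)
cv2.imwrite('pics/c4.png',np.hstack([cv2.resize(wi[:,130:490,::-1],None,fx=.99,fy=.99)[:396],b]))
E
```

```text
7.5 [0.5222 0.0083 0.0863] [-3.1394  0.435  -3.0791] [0.5086 0.0561 0.1474] [-0.1963  0.3546  2.0994  0.3856  0.2848 -2.1779]
[ 0.0035 -0.0014 -0.0003] [ 0.0024 -0.0014  0.0099]
```

View pics/c4.png

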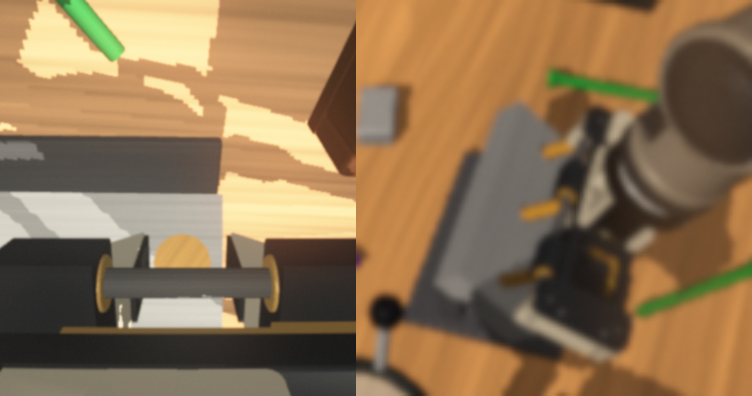

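The fingers straddle the pin: head at (182,250) between pads at 148 and 227. However, joint 5 is at 0.285 against its 0.28 limit, so turning the pin level from here would fail. Before gripping, I'll rotate the tool about the grasp point to lean the other way.

```bash
python3 - <<'E'
from h import *
s=robot.observe(); g=np.array([.511,.0063,.1024])
P=[(np.array(s['tool_pos']),rot(s['tool_rot']))]
for a in [72,79,86,93,100]:
    R=pose(a); P.append((g+.019*R.apply([0,0,1]),R)); rel(*P[0],*P[-1])
E
```

```text
[ 0.0063 -0.0012  0.0003] [0.0011 0.1224 0.0098]
[ 0.0085 -0.0011 -0.0002] [0.0005 0.2446 0.0099]
[ 0.0108 -0.0011 -0.0009] [-0.0001  0.3667  0.0099]
[ 0.0129 -0.0011 -0.0018] [-0.0008  0.4889  0.0099]
[ 0.0148 -0.0011 -0.003 ] [-0.0014  0.6111  0.0099]
```

arm_command(moves=[[[0.0063, -0.001, 0], [0.001, 0.122, 0.01], 0.04], [[0.0085, -0.001, 0], [0, 0.245, 0.01], 0.04], [[0.0108, -0.001, -0.001], [0, 0.367, 0.01], 0.04], [[0.013, -0.001, -0.002], [-0.001, 0.489, 0.01], 0.04], [[0.015, -0.001, -0.003], [-0.001, 0.611, 0.01], 0.04]])

```text
time: 8.05
tool_pos: [0.5083, 0.0054, 0.0863]
tool_rot: [-3.139, -0.175, -3.092]
contact_force: [0.7, 0.0, 0.1]
opening: 0.0402
grip_force: 0.0
```

```bash
python3 - <<'E'
from h import *
s=robot.observe(); print(s['tool_pos'],s['contact_force'],s['qpos'])
R=pose(100); rel(s['tool_pos'],rot(s['tool_rot']),np.array([.511,.0063,.1024])+.019*R.apply([0,0,1]),R)
d=np.array([-.8,-.046,.6]);print('draw dir in tool',R.inv().apply(d))
E
```

```text
[0.5083 0.0054 0.0863] [0.7411 0.0013 0.1139] [-0.1199  0.5629  1.6036 -0.0351  1.1469 -1.7236]
[0.0001 0.0007 0.0026] [-0.0024  0.     -0.0018]
draw dir in tool [ 0.8933 -0.0047 -0.4517]
```

arm_command(squeeze=40, moves=[[[0, 0.0007, 0.0025], [0, 0, 0], 0.03], [[0, 0.0007, 0.0025], [0, 0, 0], 0.005], [[0, 0.0007, 0.0025], [0, 0, 0], 0.005], [[0, 0.0007, 0.0025], [0, 0, 0], 0.005], [[0, 0.0007, 0.0025], [0, 0, 0], 0.005]])

```text
time: 8.55
tool_pos: [0.5067, 0.0062, 0.0824]
tool_rot: [-3.14, -0.172, -3.092]
contact_force: [-1.5, -1.3, 2.5]
opening: 0.0104
grip_force: 40.0
```

arm_command(moves=[[[0, 0, 0], [0, 0, 0], 0.005], [[0.004, 0, -0.0025], [0, 0, 0], 0.005], [[0.008, 0, -0.005], [0, 0, 0], 0.005], [[0.013, 0, -0.008], [0, 0, 0], 0.005], [[0.017, 0, -0.0105], [0, 0, 0], 0.005]])

```text
time: 9.05
tool_pos: [0.4918, 0.0058, 0.0954]
tool_rot: [-3.141, -0.173, -3.092]
contact_force: [-0.4, -0.2, -0.9]
opening: 0.0104
grip_force: 40.0
```

arm_command(moves=[[[0.01, 0, -0.006], [0, 0, 0], 0.005], [[0.02, 0, -0.0125], [0, 0, 0], 0.005], [[0.03, 0, -0.019], [0, 0, 0], 0.005], [[0.04, 0, -0.027], [0, 0, 0], 0.005], [[0.05, 0, -0.04], [0, 0, 0], 0.005]])

```text
time: 9.55
tool_pos: [0.4487, 0.0037, 0.1437]
tool_rot: [-3.141, -0.173, -3.092]
contact_force: [0.6, 0.2, -1.4]
opening: 0.0102
grip_force: 40.0
```

```bash
python3 - <<'E'
from h import *
s=robot.observe(); print(s['tool_pos'],s['contact_force'],s['grip_force'],s['opening'])
im=robot.read_camera('side'); tp=robot.read_camera('top')
b=cv2.resize(im[180:300,280:400,::-1],None,fx=3.3,fy=3.3)
cv2.imwrite('pics/c5.png',np.hstack([cv2.resize(tp[170:270,230:330,::-1],None,fx=3.96,fy=3.96),b]))
# plan: raise then level (63 deg) over plate; 10 rows
g=np.array([.535,-.045,.22]);R=pose(64); path(s['tool_pos'],rot(s['tool_rot']),g+.019*R.apply([0,0,1]),R,10)
E
```

```text
[0.4487 0.0037 0.1437] [ 0.5544  0.1976 -1.4015] 39.978927969932556 0.010187389762416845
[-0.008  -0.0053 -0.0074] [-0.0001 -0.0627 -0.0001]
[-0.0161 -0.0106 -0.0148] [-0.0002 -0.1255 -0.0003]
[-0.0241 -0.0159 -0.0223] [-0.0002 -0.1882 -0.0004]
[-0.0322 -0.0212 -0.0297] [-0.0003 -0.2509 -0.0006]
[-0.0402 -0.0265 -0.0371] [-0.0004 -0.3136 -0.0007]
[-0.0099 -0.0053 -0.0046] [-0.0001 -0.0627 -0.0001]
[-0.0199 -0.0106 -0.0092] [-0.0002 -0.1255 -0.0003]
[-0.0298 -0.0159 -0.0137] [-0.0002 -0.1882 -0.0004]
[-0.0398 -0.0212 -0.0183] [-0.0003 -0.2509 -0.0006]
[-0.0497 -0.0265 -0.0229] [-0.0004 -0.3136 -0.0007]
```

View pics/c5.png

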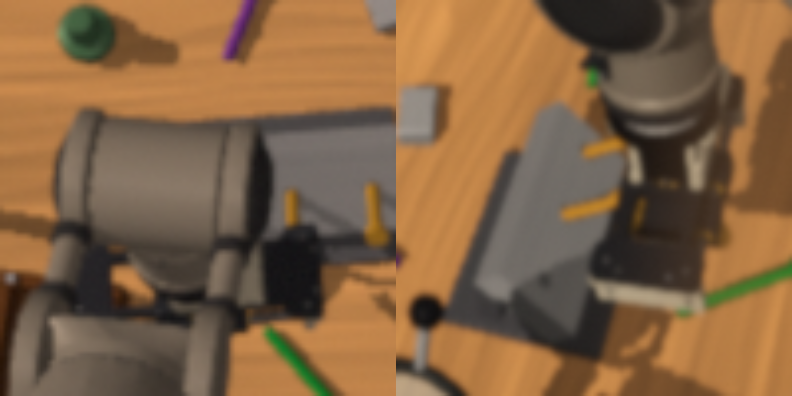

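The top and side crops show the long pin's hole empty, the pin in the gripper, and both short pins seated. Now raise the pin and turn it level.

```bash
python3 - <<'E'
from h import *
s=robot.observe(); p=np.array(s['tool_pos']);r=rot(s['tool_rot'])
q=p+[0,0,.075]; path(p,r,q,pose(81),5)
R=pose(62); path(q,pose(81),np.array([.535,-.02,.22])+.019*R.apply([0,0,1]),R,5)
E
```

```text
[ 0.0025 -0.     -0.0148] [-0.0003 -0.0653 -0.0003]
[ 0.0051 -0.     -0.0296] [-0.0006 -0.1306 -0.0006]
[ 0.0076 -0.0001 -0.0444] [-0.0008 -0.1959 -0.0009]
[ 0.0101 -0.0001 -0.0591] [-0.0011 -0.2612 -0.0012]
[ 0.0126 -0.0001 -0.0739] [-0.0014 -0.3265 -0.0015]
[-0.0178 -0.0056  0.0062] [ 0.     -0.0663  0.    ]
[-0.0356 -0.0112  0.0125] [-0.     -0.1326  0.    ]
[-0.0533 -0.0168  0.0187] [-0.    -0.199  0.   ]
[-0.0711 -0.0224  0.0249] [-0.     -0.2653  0.    ]
[-0.0889 -0.0279  0.0311] [-0.     -0.3316 -0.    ]
```

arm_command(moves=[[[0.0025, 0, -0.015], [0, -0.065, 0], 0.005], [[0.005, 0, -0.03], [0, -0.13, 0], 0.005], [[0.0076, 0, -0.044], [0, -0.196, 0], 0.005], [[0.01, 0, -0.059], [0, -0.261, 0], 0.005], [[0.0126, 0, -0.074], [0, -0.326, 0], 0.005]])

```text
time: 10.15
tool_pos: [0.4501, 0.0037, 0.2186]
tool_rot: [-3.141, 0.156, -3.091]
contact_force: [-0.1, -0.4, -0.7]
opening: 0.0101
grip_force: 40.0
```

arm_command(moves=[[[-0.018, -0.0056, 0.006], [0, -0.066, 0], 0.005], [[-0.0356, -0.011, 0.0125], [0, -0.133, 0], 0.005], [[-0.053, -0.017, 0.0187], [0, -0.199, 0], 0.005], [[-0.071, -0.0224, 0.025], [0, -0.265, 0], 0.005], [[-0.089, -0.028, 0.031], [0, -0.332, 0], 0.005]])

```text
time: 10.65
tool_pos: [0.5447, -0.0199, 0.2009]
tool_rot: [-3.14, 0.488, -3.091]
contact_force: [0.6, 0.9, -2.2]
opening: 0.0103
grip_force: 40.0
```

```bash
python3 - <<'E'
from h import *
s=robot.observe(); m=robot.camera_model('wrist'); w=robot.read_camera('wrist'); R=rot(s['tool_rot']); z=R.apply([0,0,1]); g=s['tool_pos']-.019*z
print(s['time'],s['tool_pos'],s['qpos'],s['grip_force'],s['opening'],'ang',np.degrees(np.arcsin(-z[2])),'g',g)
for n,im,mm in [('wrist',w,m),('side',robot.read_camera('side'),None),('top',robot.read_camera('top'),None)]:
    cv2.imwrite(f'pics/f_{n}.png',im[:,:,::-1])
    h=cv2.cvtColor(im,cv2.COLOR_RGB2HSV); k=cv2.inRange(h,(14,120,70),(28,255,255))
    c=np.array([proj(n,g+t*xs,mm) for t in(-.036,0,.084)]); print(n,'exp head,g,foot',c.ravel())
    nn,l,st,ce=cv2.connectedComponentsWithStats(k)
    print([(st[i].tolist(),ce[i].round(1).tolist()) for i in range(1,nn) if 25<st[i][4]<6000 and np.min(np.linalg.norm(c-ce[i],axis=1))<90])
E
```

```text
10.65 [ 0.5447 -0.0199  0.2009] [-0.2619  0.1801  1.9438  0.2693  0.5663 -2.0775] 39.98008489608765 0.010271097131320656 ang 62.05332532112347 g [ 0.5358 -0.0203  0.2177]
wrist exp head,g,foot [316.5954 218.3465 317.1447 272.5599 317.9248 348.8714]
[([230, 199, 117, 72, 2950], [317.4, 231.8]), ([360, 203, 68, 29, 893], [388.4, 212.9]), ([352, 240, 54, 3, 96], [378.2, 240.5]), ([288, 257, 8, 59, 335], [291.0, 286.2]), ([343, 257, 8, 59, 342], [347.1, 285.9]), ([130, 301, 341, 37, 3249], [330.0, 328.6])]
side exp head,g,foot [351.313  226.7745 336.8802 223.5941 303.9944 216.3504]
[([330, 242, 8, 5, 28], [333.2, 244.1])]
top exp head,g,foot [288.8814 230.2501 288.1157 218.7583 286.3718 192.406 ]
[([200, 194, 14, 14, 146], [206.9, 199.8]), ([322, 216, 6, 16, 65], [324.1, 224.4]), ([265, 224, 11, 10, 83], [269.8, 227.6]), ([256, 268, 38, 35, 800], [275.1, 284.6])]
```

```bash
python3 - <<'E'
import cv2,numpy as np
a=cv2.imread('pics/side0.png');h0=cv2.cvtColor(a,cv2.COLOR_BGR2HSV);print('pin ref',h0[262,335:345:3].tolist(),'table',h0[300,300].tolist())
s=cv2.imread('pics/f_side.png');h=cv2.cvtColor(s,cv2.COLOR_BGR2HSV)
for y in range(204,234,2): print(y,' '.join('%d/%d/%d'%tuple(h[y,x]) for x in range(294,330,3)))
t=cv2.imread('pics/f_top.png');h=cv2.cvtColor(t,cv2.COLOR_BGR2HSV)
print('top')
for y in range(182,214,3): print(y,' '.join('%d/%d/%d'%tuple(h[y,x]) for x in range(276,298,2)))
E
```

```text
pin ref [[18, 200, 172], [18, 204, 181], [18, 205, 177], [17, 194, 167]] table [15, 162, 176]
204 15/160/191 15/160/198 15/159/196 15/159/197 15/159/197 15/161/189 15/160/196 15/161/196 15/162/189 15/160/182 15/159/184 15/160/177
206 14/162/134 15/160/183 15/160/194 15/159/197 15/159/194 15/160/190 15/159/197 15/161/193 15/160/185 15/159/184 15/159/184 15/162/173
208 14/157/112 15/161/177 15/160/195 15/158/199 15/159/189 15/159/193 15/160/196 15/159/192 15/160/183 15/160/186 15/162/180 15/162/173
210 14/159/114 15/160/187 15/160/198 15/159/194 15/161/189 15/160/194 15/159/196 15/161/190 15/160/186 15/161/185 15/161/173 15/142/167
212 14/162/112 15/160/190 15/161/198 15/161/190 15/161/193 15/162/194 15/160/196 15/161/184 15/161/190 15/160/182 14/123/156 14/64/136
214 14/163/111 15/160/194 15/160/195 15/161/190 16/170/190 15/165/192 15/161/190 15/161/184 15/161/190 15/148/172 12/43/129 14/27/123
216 14/162/112 15/160/195 15/161/189 15/163/194 18/197/219 18/196/208 17/187/192 16/180/183 16/168/181 14/133/159 15/29/122 14/27/121
218 14/161/119 15/159/194 15/161/189 15/163/194 18/198/205 
[... 1610 characters left out ...]
3 14/155/193
197 14/155/189 14/157/187 14/156/186 14/158/186 15/159/188 19/209/205 18/197/141 14/155/186 15/156/188 14/157/187 14/155/188
200 14/149/169 13/126/144 13/127/142 12/113/122 13/117/118 18/203/195 18/199/136 10/62/94 8/46/89 8/37/82 8/35/80
203 13/119/133 15/21/73 9/24/74 9/24/74 12/41/81 18/196/194 19/201/141 14/44/76 12/17/75 10/19/80 13/21/84
206 11/43/125 11/30/119 10/26/119 12/28/118 13/34/120 18/180/198 18/199/146 14/45/113 10/26/118 10/26/118 12/28/118
209 11/30/121 13/26/118 13/26/118 10/26/119 11/30/119 17/176/194 18/203/152 15/51/111 13/26/116 11/24/115 11/24/115
212 12/29/114 11/25/112 11/25/111 9/23/112 11/25/111 17/172/188 19/208/159 13/59/99 11/22/94 11/22/91 8/23/88
```

```bash
python3 - <<'E'
from h import *
g=np.array([.5358,-.0203,.2177])
X,r=tri([ray('side',304.7,217),ray('top',287,193)]);print('foot',X,r,'vec',X-g,'down deg',np.degrees(np.arcsin((g-X)[2]/np.linalg.norm(X-g))))
for a in(-10,-5,0,5,10):
    d=np.array([np.cos(np.radians(a)),0.05,-np.sin(np.radians(a))])
    c=[proj('side',g+t*d) for t in(.02,.08)]; print('foot-down',a,(c[1]-c[0])[1]/(c[1]-c[0])[0],c[1])
s=robot.observe();print(s['time'],s['qvel'],s['grip_force'],np.hypot(*(g+.024*xs-pc)[:2]))
E
```

```text
foot [ 0.6186 -0.0177  0.2137] [2.3125709202690128e-05, 2.3125709202835015e-05] vec [ 0.0828  0.0026 -0.004 ] down deg 2.735357939545337
foot-down -10 0.33708258155034576 [305.8062 213.1385]
foot-down -5 0.2789139338166476 [305.5363 214.8699]
foot-down 0 0.22164637809790988 [305.4999 216.656 ]
foot-down 5 0.16441207469483313 [305.6933 218.483 ]
foot-down 10 0.10635234581508493 [306.1115 220.3373]
10.8 [ 0.0109 -0.0167 -0.0141 -0.0222  0.0342  0.0204] 39.979382157325745 0.0439556463722239
```

The pin is about 2.5° from level, its middle is at about z = 0.216, and it is 44 mm from the plate centre. I'll settle, recheck the magnifier ball, and hand in.

arm_command(moves=[[[0, 0, 0], [0, -0.03, 0], 0.005], [[0, 0, 0], [0, -0.03, 0], 0.005], [[0, 0, 0], [0, -0.03, 0], 0.005], [[0, 0, 0], [0, -0.03, 0], 0.005], [[0, 0, 0], [0, -0.03, 0], 0.005]])

```text
time: 11.3
tool_pos: [0.5444, -0.0195, 0.2014]
tool_rot: [-3.141, 0.515, -3.091]
contact_force: [0.4, 0.1, -1.7]
opening: 0.0103
grip_force: 40.0
```

```bash
python3 - <<'E'
from h import *
im=robot.read_camera('side'); k=(im[262:286,276:302].max(2)<60); y,x=np.nonzero(k); print('ball',x.mean()+276,y.mean()+262,k.sum())
s=robot.observe();print(s['time'],s['tool_pos'],s['qvel'],s['grip_force'],s['contact_force'])
if abs(x.mean()+276-288.8)<3 and abs(y.mean()+262-274)<4: print(robot.hand_in())
E
```

```text
ball 288.96923076923076 274.10769230769233 65
11.35 [ 0.5443 -0.0195  0.2013] [-0.0007  0.0009  0.003   0.0037 -0.0019 -0.0061] 39.97943937778473 [ 0.2317 -0.598  -1.7673]
the job is handed in; nothing more can be done
None
```

Job handed in at 11.35 s, with no verdict returned: by my measurements the lens faces the plate centre within about 4 mm, tipped about 18°, and the long pin is held within about 3° of level, about 0.22 m above the bench and 44 mm from the middle hole.

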